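Close the bottle lane's guide rail with its slotted screw

TASK

Take the flat-bladed driver from the tool rack, seat its blade in the slot of the big screw on the bottle lane and turn the screw clockwise, with the blade kept in the slot, until it is fully home against its stop, so that the guide rail closes to running width. Then put the driver back upright in a hole of the rack and let go. Turn the screw only with the driver, not with the fingers or by pushing the rail, and leave the bottles in the lane standing and the awl in the rack.

Things in the scene. Friction and masses are not known exactly. Their poses are not given: they have to be found in the camera images.
- driver: Flat-bladed driver, 120 g, upright in a rack hole, collar resting on the rack's top. Origin: centre of the blade's tip edge; z up the shaft, x along the blade's width, y across its thickness. Above the tip: blade 0-18 mm (16 wide, 3.4 thick, last 1.5 mm bevelled to 15 x 2.2), shaft 10 mm dia. to 60, collar 36 mm dia. 60-66, square handle 66-136.
- driver_grip (a point): Middle of the driver's black square handle (26 x 26 mm, 70 mm long, sides parallel to the driver's x and y), 101 mm above the blade's tip; same axes as the driver. A grey ridge 22 x 5 mm, 2 mm high, on the handle's top end lies along the blade's width.
- screw (a joint): Turn of the slotted screw, rad: grows clockwise seen from above, starts between 0.3 and 0.6, hard stop (fully home) at 1.4, where the slot is parallel to the rails. Friction about 0.08 N m; it stays where it is left and does not rise or sink. Turning it shifts the near rail about 6 mm towards the bottles.
- screw_head (a point): Centre of the top face of the steel screw head (36 mm dia., vertical axis, top 56 mm above the table) on a dark block on the robot's side of the lane. Turns with the screw: x along the slot, z up. The slot runs right across the head, open at both ends, 5 mm wide, 8 mm deep, flared over its top 2.5 mm to 9.6 mm at the mouth.
- lane: Bottle lane, fixed: aluminium base 200 (x) x 260 (y) x 30 mm high, a fixed far rail (top 80 mm) and a moving near rail (top 81 mm), both along y, bottles standing between them (tops 145 mm above the table). Origin: centre of the base's underside, z up. The screw is at x = -58, y = 0 mm, the near rail (its middle) 54 to 60 mm beyond it in +x.
- rack: Grey tool rack, fixed: top plate 70 (x) x 230 (y) x 12 mm, its top 75 mm above the table, on two end legs, with three chamfered square holes 23 mm wide at y = -75, 0 and 75 mm. Origin: centre of the underside, z up. The driver is in one hole; an awl (round handle 18 mm dia., top 136 mm above the table) in another.
- rack_hole0 (a point): Centre of the mouth of the rack's hole at y = -75 mm, level with the rack's top.
- rack_hole1 (a point): Centre of the mouth of the rack's middle hole, level with the rack's top.
- rack_hole2 (a point): Centre of the mouth of the rack's hole at y = +75 mm, level with the rack's top.
- awl: Awl with a thin round black handle, standing in another hole of the rack; leave it there. Origin 10 mm below its steel point, 60 mm below its collar's underside.
- flask0: Amber bottle with black cap, 46 mm diameter, 115 mm tall, standing in the lane; leave it standing. Origin: centre of the underside.
- flask1: The same kind of bottle, also in the lane.
- rail: The lane's moving near guide rail, a steel bar 10 x 250 x 34 mm parallel to the lane's y, to be moved only by turning the screw. Origin: under the bar's middle, 30 mm above the table.

How it is judged:
On the way, in this order (a step that is already met when the one before it is completed fails the run):
1. the driver's blade is seated in the screw's slot (tip at least 4 mm below the head's top, within 8 mm of its centre, driver within 0.2 rad of upright) (z of driver in the frame of screw_head below -0.004 m and horizontal distance between driver and screw_head below 0.008 m and angle between driver's own z axis and vertical below 0.2 rad), for 0.1 s.
2. the screw is home (turned past 1.3 rad) with the blade still seated in the slot (all of step 1 and value of joint screw above 1.3 rad), for 0.1 s.
At the end, for the whole second after the job is handed in: The screw is fully home (joint above 1.3 rad, stop at 1.4), and the driver stands at rest, released, upright within 0.15 rad in any hole of the rack with its collar down on the rack's top (tip within 8 to 20 mm above the rack's underside) (value of joint screw above 1.3 rad and z of driver in the frame of rack between 0.008 and 0.02 m and x of driver in the frame of rack between -0.02 and 0.02 m and y of driver in the frame of rack between -0.1 and 0.1 m and angle between driver's own z axis and vertical below 0.15 rad and linear speed of driver below 0.02 m/s); the robot touches nothing.
It fails at once if the screw is touched with the fingers (contact force between the fingers and screw above 1 N).
It fails at once if the moving rail is pushed with the fingers or the arm (contact force between any of the arm, the fingers and rail above 5 N).
It fails at once if a bottle in the lane is shifted by more than 30 mm or tipped by more than 0.5 rad (distance of any of flask0, flask1 from where it was at the start of the episode above 0.03 m or angle between any of flask0, flask1's own z axis and vertical above 0.5 rad).
It fails at once if the awl is moved by more than 30 mm (distance of awl from where it was at the start of the episode above 0.03 m).
It also fails if it takes over 56 s, if anything falls off the work surface, if the arm or the gripper's body presses on something with over 40 N, if the wrist force passes 120 N, or if a joint passes its speed limit or range.

ROBOT

A 6-joint arm with a two-finger parallel gripper is mounted at the origin on the work surface. World frame = base frame: x ahead of the robot, y to its left, z up, the work surface at z = 0. Lengths are in m, angles in rad, forces in N, time in s.
With the tool pointing down it reaches from about 0.375 to 0.925 m from the base axis. Payload 5.7 kg.
Tool frame: the origin (TCP) lies midway between the tips of the shut fingers; the grasp point (between the pads) lies 19 mm behind it; z points along the fingers, y is the direction in which the jaws open and shut (so a half turn about z gives the same grasp; the last joint's range is limited). The gripper opens to 88 mm and grips with 3 to 60 N. Pads are 20 mm wide; open, the fingers measure 115 mm over their backs; the gripper's body (75 mm by 178 mm) begins 61 mm behind the grasp point.
Start: joints at [-1.347, 0.359, 1.51, -0, 1.272, -0.115], TCP at [0.199, -0.566, 0.223] pointing down, gripper open.
Joint ranges: [-2.97, 2.97], [-1.01, 2.36], [0.21, 2.38], [-0.96, 4.11], [0.2, 2.71], [-2.98, 2.98]. Speed limits (rad/s): [2.39, 2.39, 3.14, 3.14, 3.14, 3.14].

INTERFACE

Orientations are given as a 3x3 rotation matrix whose columns are the frame's x, y, z axes.
In Python, from plant import robot gives the robot as it stands.
- The arm moves only by the tool jog_arm, never from a script. Its argument "motion" is one flat list of numbers, 7 for each row, row after row: the shift along the tool's x, y, z normalised to -1 to 1, where 1 is 60 cm, then the turn, a rotation vector about the tool's x, y, z normalised to -1 to 1, where 1 is 360 degrees, then the closure, from -1 (fully open) to 1 (shut). A call has 1 to 12 rows; each row is the pose to reach, as a shift and turn from the pose commanded when the call began, along the tool's axes at that moment, turning the shorter way round; what a row does not reach only later rows make up. A row lasts 1/10 s, in which the tool goes at most 50 mm and 8.59 degrees, less where a joint would pass 70% of its speed; a pose out of reach is approached as far as the arm can. A call with a number of a shift or a turn outside -1 to 1 is refused whole. A call with a gripper value outside its range is refused whole. The fingers move at their own pace and stop on an object; "force" is the grip in N (left out, the last holds). Time passes only in rows, so rows that repeat a pose let the fingers close. It gives the time, the measured TCP pose, the force and the opening at its end, in the units of the state.
- robot.sense(): the state, without advancing time (a new reading comes with each control period).
- robot.snapshot(name): name is "side" or "top" or "wrist"; returns the picture (480x640x3 uint8, red, green, blue); there is no depth.
- robot.get_calibration(name): a dict with "intrinsics" (3x3 intrinsics, pixels), "rvec" (rotation vector, rad) and "tvec" (3), from world to camera coordinates, as OpenCV has them; the wrist camera has in their place "mount" (4x4, takes a point from camera to tool coordinates, whose origin is the TCP and whose axes are the flange's). Camera axes: x right, y down, z forward; pixel columns grow to the right and rows downward; lengths in m; the calibration is good to about 2 mm. A picture is of the moment at which its call begins: read the wrist's pose just before it. get_calibration takes no time and is no camera call.
- robot.job_done(): hands the job in, once; it reports no verdict.
The state is a dict: "clock": time; "qpos": joint angles; "dq": joint speeds; "joint_efforts": joint torques, N m; "ee_pos": TCP position; "eef_rot": TCP orientation; "force": force on the tool from outside, world axes, zero at the start; "torque": the same for the moment, N m; "gripper_width": finger opening in m.
Only numpy, scipy, OpenCV 4.12 (cv2) and the standard library are available. Lean on these libraries where they do the work, as an engineer would, in place of code of your own. Each camera call takes 0.05 s, during which the arm holds its last target. There are 200 camera calls.

## Working session

There is one attempt and no reset: what is moved stays moved. The work goes in short steps, Python scripts to look and compute and a tool call to move; the robot and the scene stay as the last step left them, time stands still between calls to the robot, and variables do not carry over. Pictures are saved under pics/ and viewed, about 8 in all and at most 12, crops included, and the job is handed in when it is done.

Besides the shell and the picture viewer there is one more tool, called after ">>>" as a command line: name --argument value ..., lists and objects as JSON in quotes. jog_arm: Moves the arm, as the interface text tells. Scaled input: -1 to 1 covers 60 cm each way for a shift and 360 degrees each way for a turn. Its arguments: {"type":"object","properties":{"motion":{"type":"array","items":{"type":"number","minimum":-1,"maximum":1}},"force":{"type":"number"}},"required":["motion"]}

```bash
mkdir -p pics && cat > h.py <<'E'
import numpy as np, cv2
from plant import robot
def cam(n, s=None):
    c=robot.get_calibration(n); K=np.array(c["intrinsics"],float)
    if "mount" in c:
        M=np.array(c["mount"]); s=s or robot.sense()
        R=np.array(s["eef_rot"]); p=np.array(s["ee_pos"])
        return K, R@M[:3,:3], R@M[:3,3]+p
    R=cv2.Rodrigues(np.array(c["rvec"],float))[0]
    return K,R.T,-R.T@np.array(c["tvec"],float).ravel()
def ray(C,uv):
    K,R,o=C; d=R@np.linalg.inv(K)@np.array([uv[0],uv[1],1.]); return o,d/np.linalg.norm(d)
def onz(C,uv,z):
    o,d=ray(C,uv); return o+d*(z-o[2])/d[2]
def proj(C,P):
    K,R,o=C; q=K@(R.T@(np.array(P)-o)); return q[:2]/q[2]
def snap(n,f):
    im=cv2.cvtColor(np.asarray(robot.snapshot(n)),cv2.COLOR_RGB2BGR); cv2.imwrite("pics/"+f,im); return im
E
python3 - <<'E'
from h import *
s=robot.sense(); print(s)
for n in("top","side"):
    snap(n,n+"0.png"); C=cam(n); print(n,C[0].round(1).tolist(),C[1].round(3).tolist(),C[2].round(3))
C=cam("wrist"); print(robot.get_calibration("wrist"))
E
```

```text
{'clock': 0.0, 'qpos': array([-1.34712850e+00,  3.59501880e-01,  1.51140972e+00,  3.28055004e-05,
        1.27250242e+00, -1.15106731e-01]), 'dq': array([-1.47137035e-03,  7.02775781e-04, -2.40330854e-05, -3.52301575e-04,
        7.23257688e-04, -5.33973324e-04]), 'joint_efforts': array([-5.94269513e-04, -5.15372264e+01, -2.70725441e+01,  6.73983037e-02,
        3.51292407e-02, -1.58821990e-04]), 'ee_pos': array([ 0.19924735, -0.56522975,  0.2218201 ]), 'eef_rot': array([[ 9.43165885e-01,  3.32322093e-01, -3.73416977e-04],
       [ 3.32322215e-01, -9.43164231e-01,  1.78295141e-03],
       [ 2.40320607e-04, -1.80571370e-03, -9.99998341e-01]]), 'force': array([-0.01650181, -0.09804463,  0.76900925]), 'torque': array([ 0.02558274, -0.05796358, -0.01340346]), 'gripper_width': 0.08770895315547181}
top [[481.3, 0.0, 316.2], [0.0, 481.3, 244.3], [0.0, 0.0, 1.0]] [[-0.001, -0.992, 0.126], [-0.999, -0.004, -0.037], [0.037, -0.126, -0.991]] [0.441 0.015 0.952]
side [[614.2, 0.0, 320.6], [0.0, 614.2, 235.0], [0.0, 0.0, 1.0]] [[-0.992, -0.065, 0.112], [-0.129, 0.582, -0.803], [-0.013, -0.811, -0.586]] [0.386 1.014 0.861]
{'intrinsics': array([[353.06814019,   0.        , 319.76033585],
       [  0.        , 353.06814019, 245.43687339],
       [  0.        ,   0.        ,   1.        ]]), 'mount': array([[-3.91508305e-04, -9.51865835e-01, -3.06514729e-01,
         8.48538509e-02],
       [ 9.99999922e-01, -3.91142013e-04, -6.26187052e-05,
         2.26464216e-04],
       [-6.02861820e-05, -3.06514730e-01,  9.51865913e-01,
        -1.61567240e-01],
       [ 0.00000000e+00,  0.00000000e+00,  0.00000000e+00,
         1.00000000e+00]])}
```

View pics/top0.png

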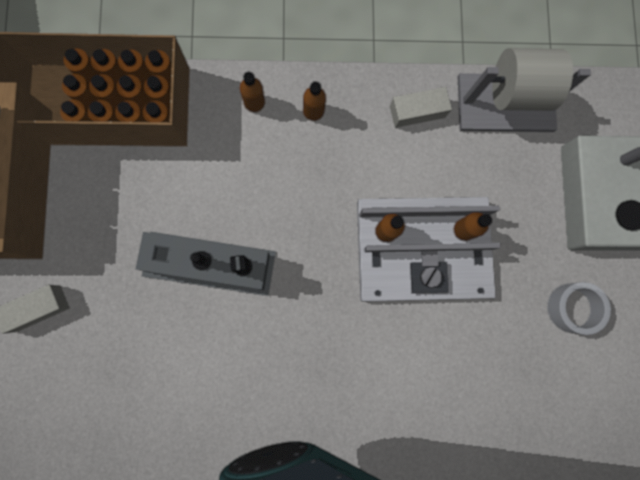

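View pics/side0.png

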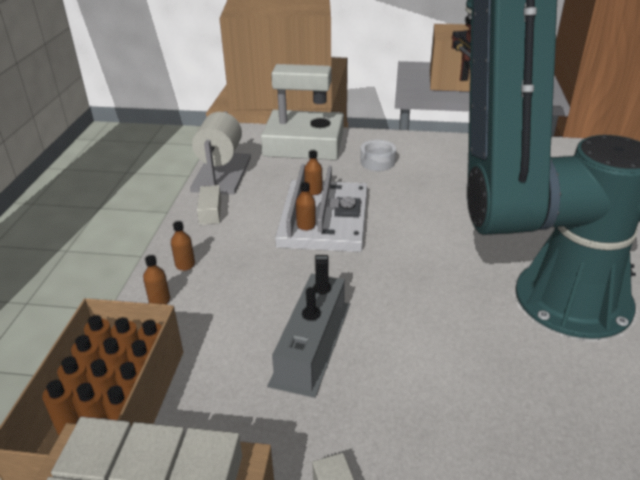

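The top view shows the rack with an empty hole at about (160,254), the awl at (201,260) and the driver at (241,265). The screw head is at (432,276), and its slot runs from lower-left to upper-right.

```bash
python3 - <<'E'
from h import *
C=cam("top")
for n,uv,z in [("hole2",(160,254),.075),("awl",(201,259),.136),("driver",(241,263),.151),("rackA",(145,233),.075),("rackB",(275,250),.075),("screw",(432,276),.056),("laneL",(361,301),.03),("laneR",(495,299),.03),("laneFL",(360,199),.03),("bot0",(397,221),.145),("bot1",(484,219),.145)]:
    print(n,onz(C,uv,z).round(4))
im=cv2.imread("pics/top0.png")
a=cv2.resize(im[215:305,130:290],None,fx=4,fy=4,interpolation=cv2.INTER_CUBIC);b=cv2.resize(im[255:300,400:480],None,fx=8,fy=5.33,interpolation=cv2.INTER_CUBIC)
# top-plate mask for rack orientation
hsv=cv2.cvtColor(im,cv2.COLOR_BGR2HSV)
g=cv2.cvtColor(im,cv2.COLOR_BGR2GRAY)
m=((g>70)&(g<105)).astype(np.uint8); m[:220]=0;m[300:]=0;m[:,:130]=0;m[:,285:]=0
cs=cv2.findContours(m,cv2.RETR_EXTERNAL,cv2.CHAIN_APPROX_NONE)[0]; c=max(cs,key=cv2.contourArea)
P=np.array([onz(C,p[0],.075)[:2] for p in c],np.float32)
print(cv2.contourArea(c),cv2.minAreaRect(P))
E
```

```text
hole2 [0.5339 0.2654 0.075 ]
awl [0.5191 0.1793 0.136 ]
driver [0.5112 0.1102 0.151 ]
rackA [0.5722 0.2939 0.075 ]
rackB [0.5419 0.0578 0.075 ]
screw [ 0.4959 -0.236   0.056 ]
laneL [ 0.4495 -0.1048  0.03  ]
laneR [ 0.4532 -0.3647  0.03  ]
laneFL [ 0.6483 -0.1054  0.03  ]
bot0 [ 0.5845 -0.1535  0.145 ]
bot1 [ 0.5888 -0.3047  0.145 ]
6330.0 ((0.515914797782898, 0.1693468540906906), (0.27184683084487915, 0.08210184425115585), 81.23480224609375)
```

```bash
cat >> h.py <<'E'
def go(x,y,z,yaw_deg,s=None):
    """normalised row (shift+turn) from current pose to a straight-down target with tool-x at yaw"""
    s=s or robot.sense(); R=np.array(s["eef_rot"]); a=np.radians(yaw_deg); c,sn=np.cos(a),np.sin(a)
    T=np.array([[c,sn,0],[sn,-c,0],[0,0,-1.]])
    sh=R.T@(np.array([x,y,z])-s["ee_pos"])/.6
    tn=cv2.Rodrigues(R.T@T)[0].ravel()/(2*np.pi)
    print("row",sh.round(4).tolist(),tn.round(4).tolist())
E
python3 -c "
from h import *
go(.36,-.22,.27,10); go(.51,.11,.27,-8)"
```

```text
row [0.444, -0.4539, -0.0793] [-0.0003, -0.0, 0.0261]
row [0.8626, -0.8895, -0.0785] [-0.0003, 0.0, 0.0761]
```

>>> jog_arm --motion '[0.8626,-0.8895,-0.0785,-0.0003,0,0.0761,-1,0.8626,-0.8895,-0.0785,-0.0003,0,0.0761,-1,0.8626,-0.8895,-0.0785,-0.0003,0,0.0761,-1,0.8626,-0.8895,-0.0785,-0.0003,0,0.0761,-1,0.8626,-0.8895,-0.0785,-0.0003,0,0.0761,-1,0.8626,-0.8895,-0.0785,-0.0003,0,0.0761,-1,0.8626,-0.8895,-0.0785,-0.0003,0,0.0761,-1,0.8626,-0.8895,-0.0785,-0.0003,0,0.0761,-1,0.8626,-0.8895,-0.0785,-0.0003,0,0.0761,-1,0.8626,-0.8895,-0.0785,-0.0003,0,0.0761,-1,0.8626,-0.8895,-0.0785,-0.0003,0,0.0761,-1,0.8626,-0.8895,-0.0785,-0.0003,0,0.0761,-1]'

```text
clock: 1.3
ee_pos: [0.4498, -0.0199, 0.2607]
eef_rot: [[0.99, -0.139, 0.0], [-0.139, -0.99, -0.002], [0.0, 0.002, -1.0]]
force: [0.5, -0.3, -0.1]
gripper_width: 0.088
```

```bash
python3 -c "
from h import *
s=robot.sense();print(s['clock'],s['ee_pos'],s['qpos'].round(2)); go(.51,.11,.27,-8)"
```

```text
1.3 [ 0.44983563 -0.01992479  0.26068792] [-0.2   0.1   1.76 -0.    1.28  1.51]
row [0.0692, -0.2283, -0.0159] [0.0003, -0.0001, 0.0001]
```

>>> jog_arm --motion '[0.0692,-0.2283,-0.0159,0,0,0,-1,0.0692,-0.2283,-0.0159,0,0,0,-1,0.0692,-0.2283,-0.0159,0,0,0,-1,0.0692,-0.2283,-0.0159,0,0,0,-1,0.0692,-0.2283,-0.0159,0,0,0,-1]'

```text
clock: 1.8
ee_pos: [0.5094, 0.1084, 0.2693]
eef_rot: [[0.991, -0.136, -0.001], [-0.136, -0.991, -0.002], [-0.001, 0.003, -1.0]]
force: [-0.5, -0.9, -0.7]
gripper_width: 0.0875
```

```bash
python3 -c "
from h import *
s=robot.sense();print(s['clock'],s['ee_pos']); snap('wrist','w1.png')"
```

```text
1.8 [0.5093837  0.10843031 0.26934823]
```

View pics/w1.png

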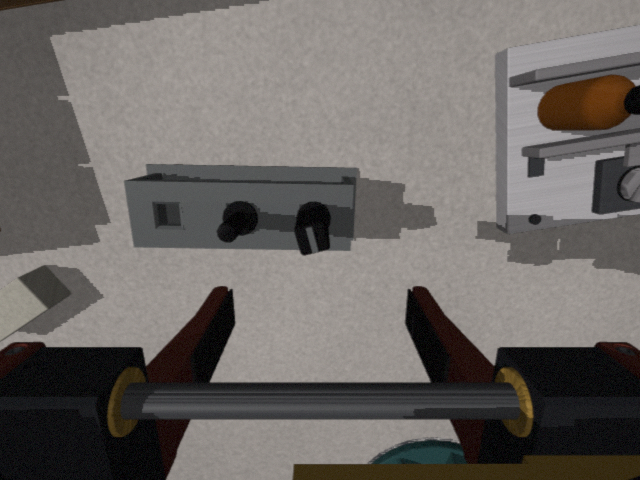

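```bash
python3 - <<'E'
from h import *
C=cam("wrist"); im=cv2.imread("pics/w1.png"); g=cv2.cvtColor(im,cv2.COLOR_BGR2GRAY)
# ridge: grey blob inside the black handle
sub=g[215:258,285:340]
m=np.zeros_like(g); m[215:258,285:340]=(sub>45); 
dark=(g<40).astype(np.uint8); d=np.zeros_like(dark); d[190:262,285:340]=dark[190:262,285:340]
cs=max(cv2.findContours(d,cv2.RETR_EXTERNAL,cv2.CHAIN_APPROX_NONE)[0],key=cv2.contourArea)
fill=np.zeros_like(g); cv2.drawContours(fill,[cv2.convexHull(cs)],-1,1,-1)
r=((g>45)&(fill>0)).astype(np.uint8)
n,l,st,ce=cv2.connectedComponentsWithStats(r)
for i in range(1,n):
    if st[i,4]>20:
        ys,xs=np.where(l==i); P=np.array([onz(C,(x,y),.153)[:2] for x,y in zip(xs,ys)],np.float32)
        print(st[i],ce[i].round(1),cv2.minAreaRect(P),P.mean(0))
print("hole2",onz(C,(167,214.5),.075))
big=cv2.resize(im[150:270,110:370],None,fx=3,fy=3,interpolation=cv2.INTER_CUBIC); cv2.imwrite("pics/w1c.png",big)
E
```

```text
[306 227  14  27 177] [311.6 239.6] ((0.5101855397224426, 0.11369316279888153), (0.022215118631720543, 0.006888425908982754), 6.7746710777282715) [0.5101639  0.11358616]
hole2 [0.53431849 0.26187288 0.075     ]
```

View pics/w1c.png

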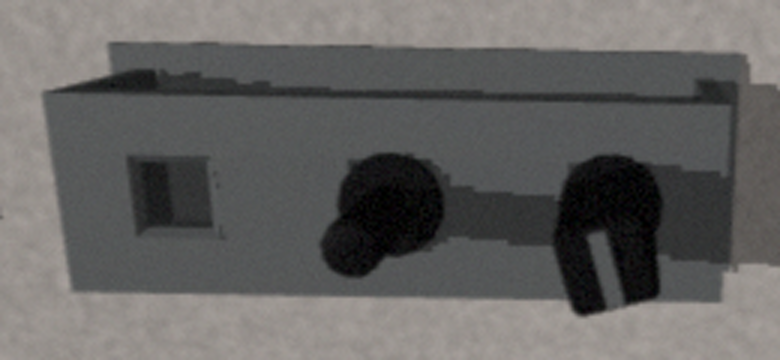

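The driver's ridge is centred at pixel (312,240), which puts the blade yaw at about +6.8°. The empty hole is at (167,214) and the awl at (240,220). I'll grip across the blade-width faces at tool yaw 97°, so the jaws stay clear of the awl.

```bash
python3 -c "
from h import *
go(.5102,.1136,.25,96.8)"
```

```text
row [0.0007, -0.0105, 0.0322] [0.0001, 0.0005, -0.2909]
```

>>> jog_arm --motion '[0.0007,-0.0105,0.0322,0,0.0005,-0.2909,-1,0.0007,-0.0105,0.0322,0,0.0005,-0.2909,-1,0.0007,-0.0105,0.0322,0,0.0005,-0.2909,-1,0.0007,-0.0105,0.0322,0,0.0005,-0.2909,-1,0.0007,-0.0105,0.0322,0,0.0005,-0.2909,-1,0.0007,-0.0105,0.0322,0,0.0005,-0.2909,-1,0.0007,-0.0105,0.0322,0,0.0005,-0.2909,-1,0.0007,-0.0105,0.0322,0,0.0005,-0.2909,-1,0.0007,-0.0105,0.0322,0,0.0005,-0.2909,-1,0.0007,-0.0105,0.0322,0,0.0005,-0.2909,-1,0.0007,-0.0105,0.0322,0,0.0005,-0.2909,-1,0.0007,-0.0105,0.0322,0,0.0005,-0.2909,-1]'

```text
clock: 3.05
ee_pos: [0.5101, 0.112, 0.2504]
eef_rot: [[-0.093, 0.996, 0.001], [0.996, 0.093, -0.0], [-0.001, 0.001, -1.0]]
force: [-0.5, 0.1, 0.2]
gripper_width: 0.0879
```

>>> jog_arm --motion '[0,0,0,0,0,-0.005,-1,0,0,0,0,0,-0.005,-1]'

```text
clock: 3.25
ee_pos: [0.5103, 0.1122, 0.2505]
eef_rot: [[-0.119, 0.993, 0.001], [0.993, 0.119, -0.0], [-0.001, 0.001, -1.0]]
force: [0.5, 0.2, 0.0]
gripper_width: 0.0878
```

```bash
python3 - <<'E'
from h import *
s=robot.sense();R=s['eef_rot'];print(s['clock'],s['ee_pos'],np.degrees(np.arctan2(R[1,0],R[0,0])))
im=snap('wrist','w2.png'); C=cam("wrist",s)
p=proj(C,(.5102,.1136,.153)); print("expected",p)
big=cv2.resize(im[int(p[1])-75:int(p[1])+75,int(p[0])-100:int(p[0])+100],None,fx=4,fy=4,interpolation=cv2.INTER_CUBIC); cv2.imwrite("pics/w2c.png",big)
print(int(p[0])-100,int(p[1])-75)
E
```

```text
3.25 [0.51027751 0.11218265 0.25049418] 96.81537886175957
expected [319.60008932 245.04185794]
219 170
```

View pics/w2c.png

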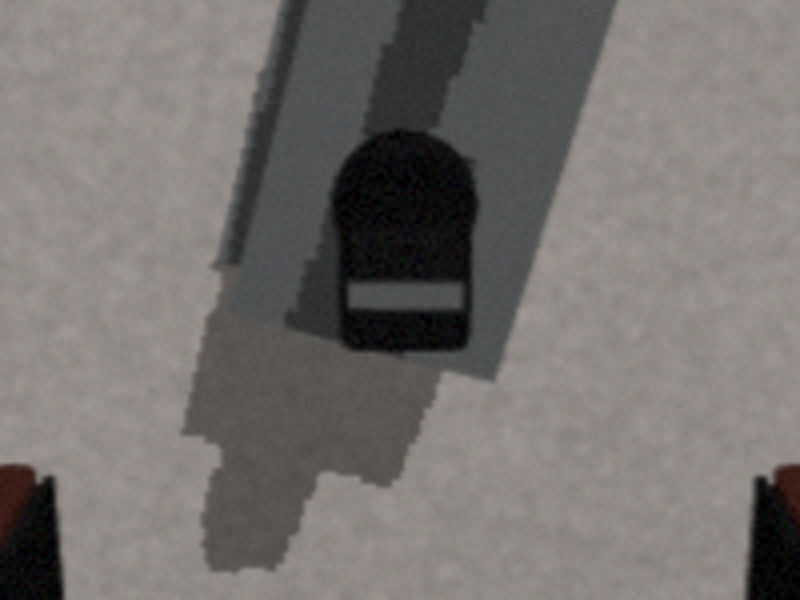

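The ridge lies horizontally at (320,244), within 1 px of the prediction, so yaw and position agree. I'll descend and grip.

>>> jog_arm --motion '[0.0033,0,0.08,0,0,0,-1,0.0033,0,0.15,0,0,0,-1,0.0033,0,0.2,0,0,0,-1,0.0033,0,0.24,0,0,0,-1,0.0033,0,0.2555,0,0,0,-1,0.0033,0,0.2555,0,0,0,-1,0.0033,0,0.2555,0,0,0,0,0.0033,0,0.2555,0,0,0,0.3,0.0033,0,0.2555,0,0,0,1,0.0033,0,0.2555,0,0,0,1,0.0033,0,0.2555,0,0,0,1,0.0033,0,0.2555,0,0,0,1]' --force 50

```text
clock: 4.5
ee_pos: [0.5113, 0.1161, 0.0975]
eef_rot: [[-0.121, 0.993, 0.002], [0.993, 0.121, 0.0], [-0.0, 0.002, -1.0]]
force: [0.2, -0.3, -0.0]
gripper_width: 0.0433
```

>>> jog_arm --motion '[0,0,0,0,0,0,1,0,0,0,0,0,0,1,0,0,0,0,0,0,1,0,0,0,0,0,0,1,0,0,0,0,0,0,1,0,0,0,0,0,0,1]' --force 50

```text
clock: 5.1
ee_pos: [0.511, 0.116, 0.0972]
eef_rot: [[-0.121, 0.993, 0.002], [0.993, 0.121, 0.0], [-0.0, 0.002, -1.0]]
force: [-1.2, 0.1, 0.9]
gripper_width: 0.0258
```

```bash
python3 -c "
from h import *
go(.511,.116,.24,96.9);go(.496,-.236,.24,54)"
```

```text
row [-0.0, 0.0004, -0.238] [0.0003, 0.0, 0.0001]
row [-0.5794, -0.0953, -0.2381] [0.0003, -0.0001, 0.1193]
```

>>> jog_arm --motion '[0,0,-0.04,0,0,0,1,0,0,-0.1,0,0,0,1,0,0,-0.18,0,0,0,1,0,0,-0.238,0,0,0,1,-0.08,-0.0125,-0.238,0,0,0.02,1,-0.16,-0.025,-0.238,0,0,0.04,1,-0.24,-0.0375,-0.238,0,0,0.06,1,-0.32,-0.05,-0.238,0,0,0.08,1,-0.4,-0.065,-0.238,0,0,0.1,1,-0.48,-0.08,-0.238,0,0,0.119,1,-0.55,-0.09,-0.238,0,0,0.119,1,-0.5794,-0.0953,-0.238,0,0,0.119,1]'

```text
clock: 6.3
ee_pos: [0.4959, -0.2398, 0.2398]
eef_rot: [[0.589, 0.808, 0.002], [0.808, -0.589, -0.001], [0.0, 0.003, -1.0]]
force: [-0.1, 0.2, -1.8]
gripper_width: 0.0258
```

```bash
python3 - <<'E'
from h import *
import time
s=robot.sense();R=s['eef_rot'];print(s['clock'],s['ee_pos'],np.degrees(np.arctan2(R[1,0],R[0,0])),s['gripper_width'])
snap('wrist','w3x.png')
s=robot.sense();R=s['eef_rot'];print(s['clock'],s['ee_pos'],np.degrees(np.arctan2(R[1,0],R[0,0])))
im=snap('wrist','w3.png')
cv2.imwrite("pics/w3c.png",cv2.resize(im[140:340,220:420],None,fx=3,fy=3,interpolation=cv2.INTER_CUBIC))
print(proj(cam('wrist',s),(.496,-.236,.056)))
E
```

```text
6.3 [ 0.49593033 -0.23983989  0.2397924 ] 53.942351783284685 0.0257878478372806
6.35 [ 0.49599941 -0.24084587  0.23972757] 53.938744819236376
[316.16595689 216.45050885]
```

View pics/w3c.png

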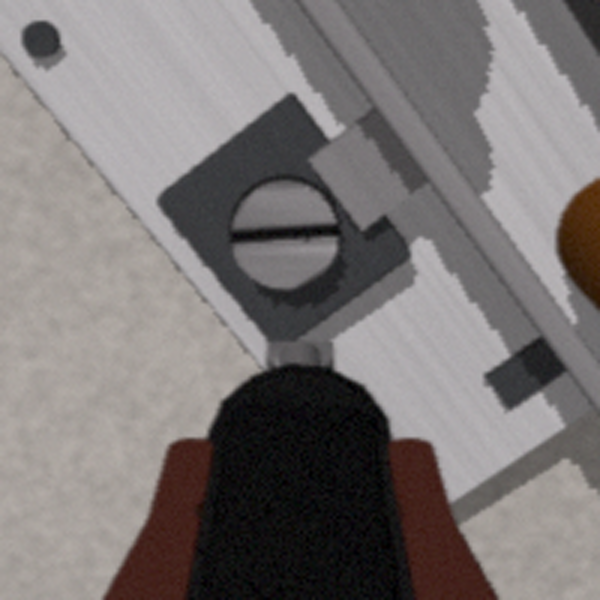

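The screw head is centred at about pixel (315,218), and the slot is within about 5° of horizontal in the image. The blade tip shows just below the collar at about (320,257).

```bash
python3 - <<'E'
from h import *
s=robot.sense();C=cam('wrist',s);print(s['ee_pos'])
im=cv2.imread('pics/w3.png');g=cv2.cvtColor(im,cv2.COLOR_BGR2GRAY)
m=((g>95)).astype(np.uint8);k=np.zeros_like(m);k[195:242,294:334]=m[195:242,294:334]
n,l,st,ce=cv2.connectedComponentsWithStats(k)
ids=[i for i in range(1,n) if 200<st[i,4]];print(st[ids].tolist())
# dark slot pixels within head disc
P=[];ys,xs=np.where(g<75)
for x,y in zip(xs,ys):
    if (x-315.3)**2+(y-218)**2<16.5**2: P.append((x,y))
P=np.array(P,float)
# slot centre line rowwise, and world fit at z=.056
W=np.array([onz(C,p,.056)[:2] for p in P]);c=W.mean(0);u=np.linalg.svd(W-c)[2][0]
print("slot px",len(P),P.mean(0),"world",c,"ang",np.degrees(np.arctan2(u[1],u[0])))
H=np.array([onz(C,(x,y),.056)[:2] for y,x in np.argwhere(np.isin(l,ids))],np.float32)
print("head circ",cv2.minEnclosingCircle(H))
# blade tip rim region
q=(slice(248,266),slice(304,338)); print(g[q])
print("pred tip",proj(C,np.array(s['ee_pos'])+np.array(s['eef_rot'])@[0,0,.082]))
E
```

```text
[ 0.49595876 -0.23821031  0.23960482]
[[298, 201, 34, 15, 364], [298, 219, 34, 17, 413]]
slot px 150 [314.47333333 217.32      ] world [ 0.49402403 -0.23267483] ang 147.39849629305505
head circ ((0.49341288208961487, -0.23337823152542114), 0.01819658651947975)
[[162 112  69  54  61  57  60  62  59  60  59  60  58  56  58  59  58  60
   55  59  57  71  93 105 107 107 108 110 110 111 110 110 118 125]
 [169 143  90  63  56  60  60  58  56  63  60  61  57  55  57  57  60  60
   55  64  84  97 104 105 106 107 107 107 107 110 109 125 158 172]
 [170 163 131  79  60  58  60  59  56  58  63  60  57  61  60  61  56  52
   73  96 104 105 106 106 106 108 109 107 110 120 125 158 172 176]
 [171 172 163 120  76  62  60  60  60  60  62  56  62  62  57  56  61  71
   92 106 107 110 107 105 107 103 111 108 124 157 168 174 177 176]
 [170 171 169 162 115  71  62  59  62  59  60  63  59  60  58  72  96 104
  107 107 105 106 108 105 105 105 110 126 155 170 173 176 173 176]
 [172 170 171 166 133  83  68  69  70  68  69  69  69  64  69  87  93  97
  101 101 100 102 106 106 101 107 133 159 173 174 174 176 17
[... 1036 characters left out ...]
 68  55  46  41  42  49  61  66
   60  69  62  59  59  84  79  72  69 126 164 174 172 170 171 170]
 [163 158 125 126 131  89  61  52  61  44  26  20  16  15  15  15  26  27
   26  23  26  18  25  39  41  39  54 119 158 171 173 171 171 173]
 [156 152 147 113  87  66  38  23  23  15  13   3  21   9  14  12  12  11
   14  11  16  17  12  19  22   9  33  87 142 164 171 171 168 169]
 [141 112  92  57  27  23  19  19  23  11  17  19  19  23  13  14  12  17
   14  18   9  13  12  18  10   4  17  31  55  97 147 166 172 168]
 [ 73  45  27  20  25  14  12  15   9  24   7  25  23  21  23  13  20  21
   27  23  18  11  16  18  19  19  11  16  12  32  70 119 149 160]]
pred tip [319.47279059 253.61416336]
```

>>> jog_arm --motion '[-0.0023,-0.0031,0.05,0,0,-0.0094,1,-0.0023,-0.0031,0.1,0,0,-0.0094,1,-0.0023,-0.0031,0.14,0,0,-0.0094,1,-0.0023,-0.0031,0.1533,0,0,-0.0094,1,-0.0023,-0.0031,0.1533,0,0,-0.0094,1,-0.0023,-0.0031,0.1533,0,0,-0.0094,1,-0.0023,-0.0031,0.1533,0,0,-0.0094,1,-0.0023,-0.0031,0.1533,0,0,-0.0094,1]'

```text
clock: 7.2
ee_pos: [0.4949, -0.2364, 0.1493]
eef_rot: [[0.537, 0.843, 0.004], [0.843, -0.537, -0.001], [0.001, 0.004, -1.0]]
force: [0.5, -0.5, -1.4]
gripper_width: 0.0257
```

```bash
python3 - <<'E'
from h import *
s=robot.sense();R=s['eef_rot'];print(s['clock'],s['ee_pos'],np.degrees(np.arctan2(R[1,0],R[0,0])),s['gripper_width'],s['force'])
im=snap('wrist','w4.png');C=cam('wrist',s)
cv2.imwrite("pics/w4c.png",cv2.resize(im[165:285,240:400],None,fx=5,fy=5,interpolation=cv2.INTER_CUBIC))
print(proj(C,(.4937,-.236,.056)),proj(C,s['ee_pos']+R@[0,0,.082]))
E
```

```text
7.2 [ 0.49485853 -0.23636158  0.14928073] 57.50356992407655 0.025654910247035565 [ 0.50015341 -0.52811086 -1.37375901]
[317.46450138 249.26936005] [319.48055307 253.59531975]
```

View pics/w4c.png

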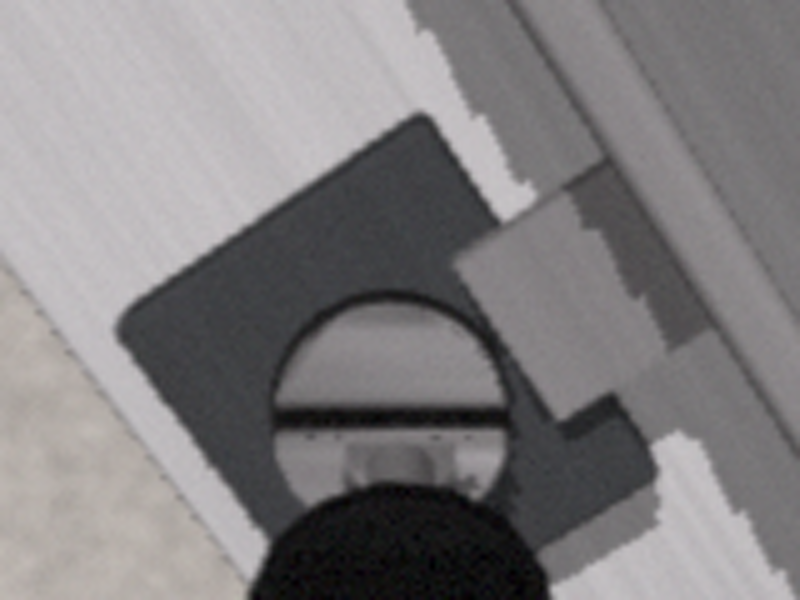

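The slot and blade are parallel. Head centre is at about (318,249) and the blade is centred at about x=320, so I need roughly a -1.3 mm shift in tool y. Lowering now.

>>> jog_arm --motion '[0,-0.0022,0,0,0,0,1,0,-0.0022,0.006,0,0,0,1,0,-0.0022,0.012,0,0,0,1,0,-0.0022,0.017,0,0,0,1,0,-0.0022,0.022,0,0,0,1,0,-0.0022,0.027,0,0,0,1,0,-0.0022,0.0283,0,0,0,1,0,-0.0022,0.0283,0,0,0,1,0,-0.0022,0.0283,0,0,0,1]'

```text
clock: 8.15
ee_pos: [0.493, -0.2354, 0.1311]
eef_rot: [[0.537, 0.843, 0.002], [0.843, -0.537, 0.0], [0.001, 0.002, -1.0]]
force: [-0.9, 0.4, -0.1]
gripper_width: 0.0253
```

```bash
python3 - <<'E'
from h import *
s=robot.sense();R=s['eef_rot'];print(s['clock'],s['ee_pos'],np.degrees(np.arctan2(R[1,0],R[0,0])),s['gripper_width'],s['force'],s['torque'])
E
```

```text
8.15 [ 0.49303574 -0.23536879  0.13109618] 57.49086514879053 0.025311321712935934 [-0.92170545  0.3707161  -0.07390473] [-0.04789868 -0.00077983 -0.03506489]
```

>>> jog_arm --motion '[0,0,0,0,0,0.0139,1,0,0,0,0,0,0.0278,1,0,0,0,0,0,0.0417,1,0,0,0,0,0,0.0556,1,0,0,0,0,0,0.0694,1,0,0,0,0,0,0.0833,1,0,0,0,0,0,0.0972,1,0,0,0,0,0,0.1111,1,0,0,0,0,0,0.125,1,0,0,0,0,0,0.1389,1,0,0,0,0,0,0.1528,1,0,0,0,0,0,0.1611,1]' --force 60

```text
clock: 9.35
ee_pos: [0.4936, -0.2359, 0.1313]
eef_rot: [[1.0, -0.012, 0.003], [-0.012, -1.0, -0.001], [0.003, 0.001, -1.0]]
force: [0.7, -0.5, -3.3]
gripper_width: 0.0254
```

```bash
python3 - <<'E'
from h import *
s=robot.sense();R=s['eef_rot'];print(s['clock'],s['ee_pos'],np.degrees(np.arctan2(R[1,0],R[0,0])),s['gripper_width'],s['force'],s['torque'])
im=snap('wrist','w5.png')
cv2.imwrite("pics/w5c.png",cv2.resize(im[165:285,240:400],None,fx=5,fy=5,interpolation=cv2.INTER_CUBIC))
E
```

```text
9.35 [ 0.49363847 -0.23586713  0.13127429] -0.6702729305072077 0.025427583127273164 [ 0.71965224 -0.51749425 -3.27384208] [-0.28282185 -0.3167823   0.13292944]
```

View pics/w5c.png

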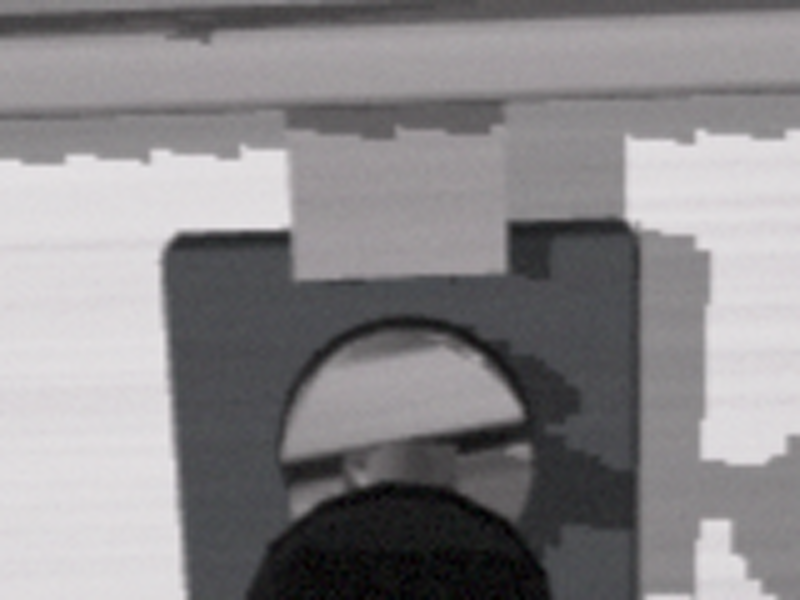

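The blade is still in the slot. The slot lags by about 10° while the rails sit at about 1.5°, so I'll keep turning to the stop.

>>> jog_arm --motion '[0,0,0,0,0,0.0083,1,0,0,0,0,0,0.0167,1,0,0,0,0,0,0.025,1,0,0,0,0,0,0.03,1,0,0,0,0,0,0.03,1,0,0,0,0,0,0.03,1]'

```text
clock: 10.0
ee_pos: [0.4937, -0.236, 0.1313]
eef_rot: [[0.981, -0.194, 0.004], [-0.194, -0.981, -0.001], [0.004, 0.0, -1.0]]
force: [2.1, -3.4, -3.2]
gripper_width: 0.0259
```

```bash
python3 - <<'E'
from h import *
s=robot.sense();R=s['eef_rot'];print(s['clock'],s['ee_pos'],np.degrees(np.arctan2(R[1,0],R[0,0])),s['gripper_width'],s['force'],s['torque'])
im=snap('wrist','w6.png');C=cam('wrist',s)
cv2.imwrite("pics/w6c.png",cv2.resize(im[165:285,240:400],None,fx=5,fy=5,interpolation=cv2.INTER_CUBIC))
E
```

```text
10.0 [ 0.49368931 -0.23598787  0.13129214] -11.205301852076083 0.02594602354247646 [ 2.07508001 -3.40989795 -3.2106547 ] [-0.60161178 -0.5407617   0.16828121]
```

View pics/w6c.png

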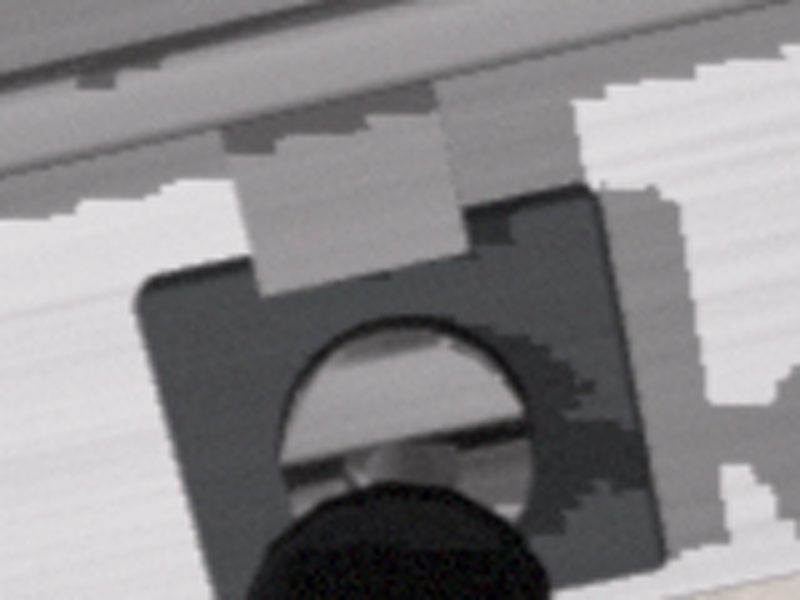

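The slot (about 12°) now looks parallel to the rail (about 12°) in the image. I'll press a little further and check torque and angle numerically.

>>> jog_arm --motion '[0,0,0,0,0,0.006,1,0,0,0,0,0,0.012,1,0,0,0,0,0,0.012,1,0,0,0,0,0,0.012,1]'

```text
clock: 10.45
ee_pos: [0.4937, -0.2359, 0.1313]
eef_rot: [[0.963, -0.268, 0.003], [-0.268, -0.964, -0.001], [0.004, 0.0, -1.0]]
force: [3.1, -3.3, -4.5]
gripper_width: 0.0259
```

```bash
cat > ang.py <<'E'
from h import *
def ang(P): c=P.mean(0);u=np.linalg.svd(P-c)[2][0];a=np.degrees(np.arctan2(u[1],u[0]));return a%180
def meas(f,s):
    R=s['eef_rot'];C=cam('wrist',s)
    g=cv2.GaussianBlur(cv2.imread(f,0),(3,3),0).astype(float)
    y=np.degrees(np.arctan2(R[1,0],R[0,0]))
    # upper slot lip: strongest dark-going step down each column across the head; fit on z=.056
    def edge(cols,guess,h,sgn,z):
        P=[]
        for c in cols:
            r0=int(guess(c)); d=sgn*np.diff(g[r0-h:r0+h+1,c]); i=int(d.argmax())
            o=0
            if 0<i<len(d)-1: o=.5*(d[i-1]-d[i+1])/(d[i-1]-2*d[i]+d[i+1]+1e-9)
            P.append(onz(C,(c,r0-h+i+.5+o),z)[:2])
        return np.array(P)
    return y,edge
E
python3 - <<'E'
from ang import *
s=robot.sense();print(s['clock'],s['ee_pos'],s['gripper_width'],s['force'],s['torque'])
im=snap('wrist','w7.png'); y,edge=meas('pics/w7.png',s); print("yaw",y)
t=np.tan(np.radians(0.8-y)) # image slope of the rail
sl=list(range(300,312))+list(range(332,343))
A=edge(sl,lambda c:254-t*(c-320),5,-1,.056); B=edge(list(range(294,332)),lambda c:219.5-t*(c-313),5,-1,.06)
print("slot",ang(A),"cam-block edge",ang(B))
cv2.imwrite("pics/w7c.png",cv2.resize(im[165:285,240:400],None,fx=5,fy=5,interpolation=cv2.INTER_CUBIC))
E
```

```text
10.45 [ 0.4936534  -0.23585918  0.1313042 ] 0.025934880763993903 [ 3.12731814 -3.34578132 -4.51047581] [-0.7962708  -0.80506476  0.33662096]
yaw -15.52711497457344
slot 90.47487047849886 cam-block edge 91.37504202545189
```

View pics/w7c.png

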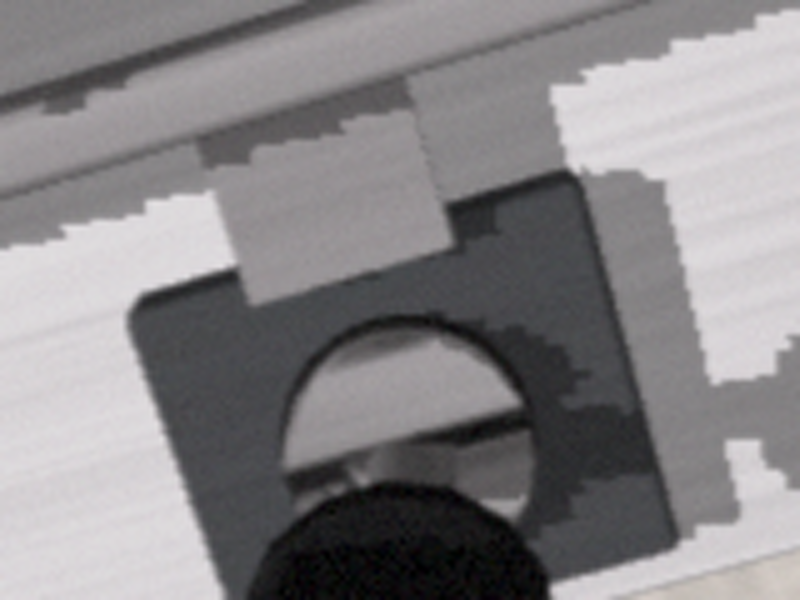

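The torque has risen from 0.17 to 0.34 N m. The slot direction is fixed at 90.5°, against about 91° for the lane, so the screw is on its stop. I'll relieve the torque inside the slot's free play and lift straight out.

>>> jog_arm --motion '[0,0,0,0,0,-0.01,1,0,0,0,0,0,-0.02,1,0,0,0,0,0,-0.02,1,0,0,-0.01,0,0,-0.02,1,0,0,-0.03,0,0,-0.02,1,0,0,-0.08,0,0,-0.02,1,0,0,-0.14,0,0,-0.02,1,0,0,-0.18,0,0,-0.02,1,0,0,-0.18,0,0,-0.02,1]'

```text
clock: 11.4
ee_pos: [0.4938, -0.2359, 0.2431]
eef_rot: [[0.989, -0.147, 0.007], [-0.147, -0.989, -0.003], [0.007, 0.002, -1.0]]
force: [0.8, -0.7, -1.3]
gripper_width: 0.026
```

```bash
python3 - <<'E'
from ang import *
s=robot.sense();im=snap('wrist','w8.png'); y,edge=meas('pics/w8.png',s); print("yaw",y,s['ee_pos'],s['force'],s['gripper_width'])
cv2.imwrite("pics/w8c.png",cv2.resize(im[110:310,220:420],None,fx=3,fy=3,interpolation=cv2.INTER_CUBIC))
go(.511,.1155,.24,96.9)
E
```

```text
yaw -8.462653342966377 [ 0.49384392 -0.23592663  0.24308183] [ 0.79230015 -0.74622119 -1.30621098] 0.0259570618389528
row [-0.056, -0.5828, 0.0009] [0.0006, -0.0004, -0.2927]
```

View pics/w8c.png

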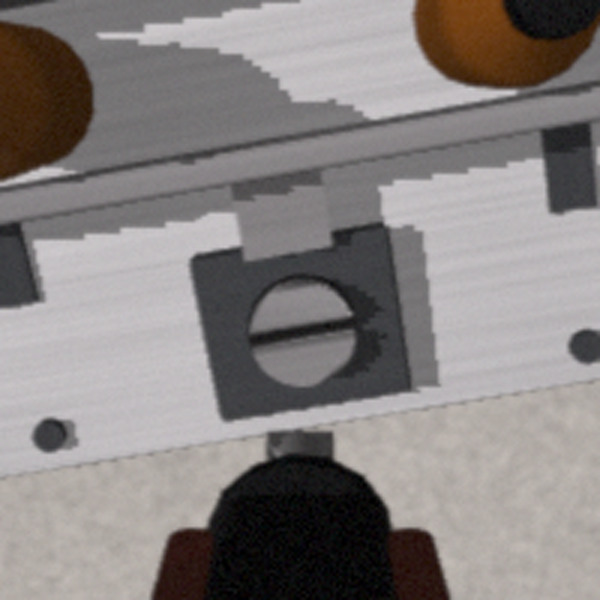

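The slot (about 10.5°) is parallel to the rail (about 9.3°), the bottles are standing and the driver is held. Returning to the rack.

>>> jog_arm --motion '[-0.056,-0.5828,0.0009,0,0,-0.2927,1,-0.056,-0.5828,0.0009,0,0,-0.2927,1,-0.056,-0.5828,0.0009,0,0,-0.2927,1,-0.056,-0.5828,0.0009,0,0,-0.2927,1,-0.056,-0.5828,0.0009,0,0,-0.2927,1,-0.056,-0.5828,0.0009,0,0,-0.2927,1,-0.056,-0.5828,0.0009,0,0,-0.2927,1,-0.056,-0.5828,0.0009,0,0,-0.2927,1,-0.056,-0.5828,0.0009,0,0,-0.2927,1,-0.056,-0.5828,0.0009,0,0,-0.2927,1,-0.056,-0.5828,0.0009,0,0,-0.2927,1,-0.056,-0.5828,0.0009,0,0,-0.2927,1]'

```text
clock: 12.65
ee_pos: [0.5085, 0.1155, 0.2365]
eef_rot: [[-0.088, 0.996, -0.003], [0.996, 0.088, -0.0], [-0.0, -0.003, -1.0]]
force: [-0.0, -0.3, -0.8]
gripper_width: 0.0257
```

>>> jog_arm --motion '[0,0,0,0,0,-0.006,1,0,0,0,0,0,-0.006,1,0,0,0,0,0,-0.006,1]'

```text
clock: 12.95
ee_pos: [0.5094, 0.1154, 0.2373]
eef_rot: [[-0.118, 0.993, -0.001], [0.993, 0.118, -0.0], [-0.0, -0.001, -1.0]]
force: [0.2, -0.0, -1.3]
gripper_width: 0.0256
```

```bash
python3 - <<'E'
from ang import *
s=robot.sense();print(s['clock'],s['ee_pos'],s['gripper_width']);go(.511,.1155,.11,96.9)
snap('wrist','w9.png')
E
```

```text
12.95 [0.50943801 0.11540132 0.23734047] 0.02562498013411176
row [-0.0001, 0.0028, 0.2122] [-0.0001, 0.0, -0.0003]
```

>>> jog_arm --motion '[0,0.0028,0.06,0,0,0,1,0,0.0028,0.12,0,0,0,1,0,0.0028,0.135,0,0,0,1,0,0.0028,0.15,0,0,0,1,0,0.0028,0.165,0,0,0,1,0,0.0028,0.18,0,0,0,1,0,0.0028,0.195,0,0,0,1,0,0.0028,0.21,0,0,0,1,0,0.0028,0.21,0,0,0,1]'

```text
clock: 13.9
ee_pos: [0.5119, 0.1156, 0.1115]
eef_rot: [[-0.12, 0.993, 0.0], [0.993, 0.12, -0.0], [-0.0, 0.0, -1.0]]
force: [0.4, 0.5, -1.7]
gripper_width: 0.0257
```

>>> jog_arm --motion '[0,0,0.008,0,0,0,1,0,0,0.015,0,0,0,1,0,0,0.0195,0,0,0,1,0,0,0.0215,0,0,0,1,0,0,0.0225,0,0,0,1,0,0,0.0225,0,0,0,1]'

```text
clock: 14.5
ee_pos: [0.5128, 0.1157, 0.0991]
eef_rot: [[-0.12, 0.993, 0.002], [0.993, 0.12, 0.0], [-0.0, 0.002, -1.0]]
force: [0.2, -0.5, -1.7]
gripper_width: 0.0257
```

>>> jog_arm --motion '[0,0,0.0015,0,0,0,1,0,0,0.003,0,0,0,1,0,0,0.003,0,0,0,1,0,0,0.003,0,0,0,0.2,0,0,0.003,0,0,0,-0.2,0,0,0.003,0,0,0,-1,0,0,0.003,0,0,0,-1,0,0,0.003,0,0,0,-1,0,0,0.003,0,0,0,-1,0,0,0.003,0,0,0,-1,0,0,0.003,0,0,0,-1]'

```text
clock: 15.6
ee_pos: [0.5127, 0.1157, 0.0973]
eef_rot: [[-0.12, 0.993, 0.002], [0.993, 0.12, 0.0], [-0.0, 0.002, -1.0]]
force: [-0.4, 0.0, -0.9]
gripper_width: 0.086
```

Released. Raising straight up and checking.

>>> jog_arm --motion '[0,0,-0.02,0,0,0,-1,0,0,-0.06,0,0,0,-1,0,0,-0.12,0,0,0,-1,0,0,-0.19,0,0,0,-1,0,0,-0.255,0,0,0,-1,0,0,-0.255,0,0,0,-1,0,0,-0.255,0,0,0,-1]'

```text
clock: 16.3
ee_pos: [0.513, 0.1158, 0.2519]
eef_rot: [[-0.12, 0.993, 0.005], [0.993, 0.12, 0.0], [-0.0, 0.005, -1.0]]
force: [0.0, 0.3, -0.6]
gripper_width: 0.0881
```

```bash
python3 - <<'E'
from ang import *
s=robot.sense();print(s['clock'],s['ee_pos'],s['force'])
w=snap('wrist','w10.png');t=snap('top','t2.png')
C=cam('wrist',s); print("ridge exp px",proj(C,(.5102,.1140,.153)))
a=cv2.resize(w[160:320,210:430],(400,290)); b=cv2.resize(t[180:310,340:510],(400,306))
o=np.zeros((306,800,3),np.uint8);o[:290,:400]=a;o[:,400:]=b;cv2.imwrite("pics/fin.png",o)
E
```

```text
16.3 [0.51301984 0.11578144 0.25194364] [ 0.00182262  0.26106691 -0.61536665]
ridge exp px [315.09025012 248.00770619]
```

View pics/fin.png

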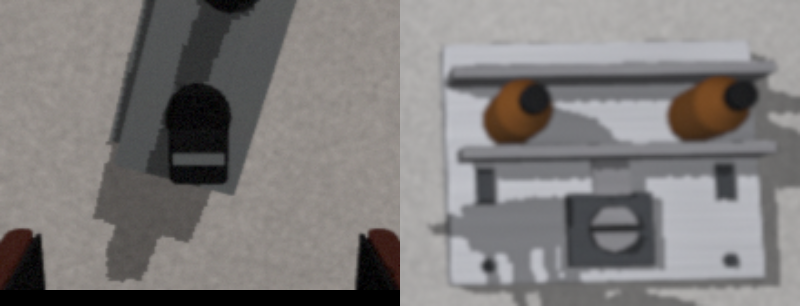

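The left crop shows the driver upright in its hole, with the ridge at about (319,248). The right crop shows the slot parallel to the rails and both bottles standing. Handing in.

```bash
python3 -c "
from plant import robot
print(robot.job_done())"
```

```text
the job is handed in; nothing more can be done
None
```

I turned the screw home with the driver, put the driver back upright in its own rack hole and let go. I handed the job in at about 16.4 s; no verdict is reported.

- **Seating:** the blade went about 7 mm into the slot (worked out from the tool height) with almost no vertical force.
- **Turning:** I turned the tool about 73° clockwise, until the moment about the vertical axis rose from 0.17 to 0.34 N m. After that the slot measured 90.5°, against about 91° for the lane. A last look by eye put slot and rail within about 1.5° of each other. I then backed the tool off about 7° inside the slot's free play before lifting.
- **Final pictures:** the driver is upright in the hole and the gripper is open, about 10 cm above the driver's top. The slot is parallel to the rails and both bottles are standing. The awl was only partly in view; nothing came near it.
- **Small disagreement:** the driver now stands about 3 mm from its original spot across the rack, by the wrist camera. That is within the hole's play and the 20 mm limit. I did not measure collar contact directly. I released at the grasp height, and the ridge's image size matched the first view.

I viewed 12 pictures, the full allowance.

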